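# Draw out the viewing panel of a perfume colour-check station to the red mark

### The arm

A 7-joint arm with a two-finger parallel gripper is mounted at the origin on the work surface. World frame = base frame: x ahead of the robot, y to its left, z up, the work surface at z = 0. Lengths are in m, angles in rad, forces in N, time in s.
With the tool pointing down it reaches from about 0.4 to 0.875 m from the base axis. Payload 19.3 kg.
Tool frame: the origin (TCP) lies at the very end of the fingers, on their centre line; the grasp point (between the pads) lies 19 mm behind it; z points along the fingers, y is the direction in which the jaws open and shut (so a half turn about z gives the same grasp; the last joint's range is limited). The gripper opens to 85 mm and grips with 20 to 120 N. Pads are 22 mm wide; open, the fingers measure 114 mm over their backs; the gripper's body (76 mm by 85 mm) begins 54 mm behind the grasp point. The pads swing forward as they close: fully open they stand 13 mm farther back than shut.
Start: joints at [-1.22, 0.521, -0.036, 1.599, 0.021, 1.021, -0.113], TCP at [0.255, 0.57, 0.231] pointing down, gripper open.
Joint ranges: [-2.91, 2.91], [-0.3, 2.13], [-1.5, 1.42], [0.17, 2.43], [-1.26, 4.41], [0.16, 1.93], [-2.52, 2.52]. Speed limits (rad/s): [1.89, 1.89, 2.39, 2.39, 3.01, 3.01, 3.01].

### API

Orientations are given as [roll, pitch, yaw] about the fixed x, y, z axes, in that order (R = Rz(yaw) Ry(pitch) Rx(roll)).
In Python, from workcell import bot gives the robot as it stands. The module is installed in compiled form; this text tells all that it offers.
- The arm moves only by the shell command python3 -m inch 'ROWS' [FORCE]. ROWS is JSON, a list of rows, each an object of numbers: "dx", "dy", "dz": the shift along the tool's x, y, z in mm; "rx", "ry", "rz": the turn, a rotation vector about the tool's x, y, z in rad; "hand": the closure, from -1 (fully open) to 1 (shut), so that 0 is half open. In form: [{"dx": .., "dy": .., "dz": .., "rx": .., "ry": .., "rz": .., "hand": ..}, ...]. A call has 1 to 10 rows; each row shifts and turns the commanded pose from where the row before left it, along the tool's axes as they then stand; what a row does not reach is not made up. A row lasts 1/10 s, in which the tool goes at most 50 mm and 8.59 degrees, less where a joint would pass 70% of its speed; a pose out of reach is approached as far as the arm can. A call with a gripper value outside its range is refused whole. The fingers move at their own pace and stop on an object; FORCE is the grip in N (left out, the last holds). Time passes only in rows, so rows that do not move let the fingers close. It gives the time, the measured TCP pose, the force and the opening at its end, in the units of the state.
- bot.observe(): the state, without advancing time (a new reading comes with each control period).
- bot.grab_frame(name): name is "side" or "top"; returns (picture, depth): 480x640x3 uint8, red, green, blue; 480x640 float32, m along the optical axis (not along the pixel's ray), 0 where there is no reading.
- bot.get_calibration(name): a dict with "vertical_fov" (degrees; the focal length in pixels is half the picture's height over the tangent of half this angle, whatever the lens; pixels are square), "cx", "cy" (the principal point, pixels), "k1" (the pictures are not rectified: a ray, as slopes to the right and down, at radius r is drawn at 1 + k1 r^2 times it, then the intrinsics apply), "origin" and "orientation" of the camera in the world. Camera axes: x right, y down, z forward; pixel columns grow to the right and rows downward; lengths in m; the calibration is good to about 2 mm. A picture is of the moment at which its call begins. get_calibration takes no time and is no camera call.
- bot.job_done(): hands the job in, once; it reports no verdict.
Trained networks look in the newest picture that a camera, given by its name, has taken for a name from the list of things; names that differ only in an ending like _2 or _b are one class to them, and where a whole thing is asked for, a point or a joint stands for the part that bears it (a point fixed in the world has none). Each returns a list of dicts, best first, with "score" (0 to 1); they miss things now and then, are a little off and sometimes report something else, mostly with a low value. They report only what shows in the picture. A call takes as long as a camera call.
- bot.trace(camera, target): "region" (480x640 bool, what is visible of it) and "box" ([left, top, right, bottom] in pixels, round what is visible of it).
- bot.tip_of(camera, target): "centre" ([row, column] in pixels: a listed point, or the origin of a listed thing).
The state is a dict: "clock": time; "qpos": joint angles; "qd": joint speeds; "joint_efforts": joint torques, N m; "position": TCP position; "tool_rot": TCP orientation; "force": force on the tool from outside, world axes, zero at the start; "moment": the same for the moment, N m; "grip_width": finger opening in m.
Only numpy, scipy, OpenCV 4.12 (cv2) and the standard library are available. Lean on these libraries where they do the work, as an engineer would, in place of code of your own. Each camera call takes 0.05 s, during which the arm holds its last target.

### The job

First clear the amber dropper bottle that stands on the colour-check station's metal base plate, in the way of its white panel: set it upright on the middle of the round cork coaster and let go of it. Then press the green lock button on the housing so that the sprung telescoping arm pops out, take the arm by its black upright knob, draw it out until the panel's black pointer lines up with the red index on the scale, and finish while still holding it still there, because the spring pulls it back if it is let go. Do not tip the bottle over, and leave the other glassware and the red index where they are.

Things in the scene. Friction and masses are not known exactly. Their poses are not given: they have to be found in the camera images.
- station: fixed colour-check station. Origin on the table, under the knob's home place; x = 'out', the way the arm extends; y towards the scale; z up. Aluminium base plate 400 x 110 x 8 mm (x -220 to 180, y -45 to 65). White housing x -220 to -60, y -45 to 45, top at z = 130; dark collar round the arm to x = -46, z 83 to 117
- lock_top (a point): centre of the top of the round green lock button (28 mm diameter) on the housing, station x = -140, y = 0, z = 144. Pressed down it travels 8 mm, 1 N at first and 4.5 N at the bottom, and springs back. At about 5 mm the latch lets go and within 0.5 s the arm pops 15 to 25 mm out; then the button may be let go. Before that the arm is locked
- boom: sprung telescoping arm: steel tube 18 x 18 mm, top at z = 109, a black knob on it and a white panel hanging below it (4 thick, z 21 to 91, from 35 mm behind to 35 mm ahead of the knob). Slides along station x, 0 to 150 mm. Unlocked, its spring rests at 25 mm and pulls back 45 N per m beyond (5 N at the farthest mark). Origin on the table under the knob; axes as the station's
- knob (a point): centre of the graspable part of the knob, z = 134: an upright black cylinder of 20 mm diameter, z 109 to 155, standing on the arm and moving with it
- pointer (a point): tip of the thin black pointer (3 mm wide) that sticks out from the foot of the white panel, 42 mm to station +y of the arm's axis at z = 23; always at the same station x as the knob
- index (a point): middle of the red index blade (3 mm wide, z 10 to 26) on the scale, station y = 54, z = 23; axes as the station's. It stands 80 to 125 mm out from the pointer's home place; stiff, must not be shifted. The pointer is on the mark when both have the same station x
- bottle_mid (a point): the amber dropper bottle in the way, centre half-way up, on its axis, z axis along the bottle. 114 mm high in all: glass body 40 mm diameter up to 66 mm, black cap 22 mm diameter from 72 to 94 mm, rubber bulb 13 mm diameter above; the centre is 57 mm above its underside. About 120 g. It starts upright on the base plate (underside at z = 8), 95 to 125 mm out
- coaster: round cork coaster fixed on the table, 90 mm diameter, 5 mm thick; origin at the centre of its underside
- flask: bystander: flat pink-brown glass flask 45 x 26 mm, 57 mm high with a brass neck; origin at the centre of its underside
- spare: bystander: a smaller amber dropper bottle, 36 mm diameter, 103 mm high, standing on the table; origin at the centre of its underside
- jar: bystander: a low jar with a black cap, 48 mm diameter, 50 mm high; origin at the centre of its underside

How it is judged:
On the way, in this order (a step that is already met when the one before it is completed fails the run):
1. the bottle stands upright on the coaster, let go, with the arm still locked home (horizontal distance between bottle_mid and coaster below 0.025 m and angle between bottle_mid's own z axis and vertical below 0.12 rad and height (world z) of bottle_mid between 0.057 and 0.067 m and contact force between the fingers and bottle below 0.1 N and x of knob in the frame of station below 0.008 m), for 0.2 s.
2. the lock button has been pressed and the arm has popped out (x of knob in the frame of station above 0.012 m), for 0.1 s.
3. the arm is held with its pointer on the red index (x of pointer in the frame of index between -0.005 and 0.005 m and contact force between the fingers and boom above 1 N), for 0.2 s.
At the end, for the whole second after the job is handed in: the gripper's fingers hold the arm still (more than 1 N, slower than 10 mm/s) with the pointer within 5 mm of the red index along the scale, and the bottle stands upright (within 7 degrees) on the coaster, its axis within 25 mm of the coaster's centre (all of step 3 and horizontal distance between bottle_mid and coaster below 0.025 m and angle between bottle_mid's own z axis and vertical below 0.12 rad and height (world z) of bottle_mid between 0.057 and 0.067 m and linear speed of boom below 0.01 m/s); the arm keeps its last pose, push and grip.
It fails at once if the bottle is tipped over (angle between bottle_mid's own z axis and vertical above 0.7 rad).
It fails at once if other glassware is shifted by more than 20 mm or tipped over (distance of any of flask, spare, jar from where it was at the start of the episode above 0.02 m or angle between any of flask, spare, jar's own z axis and vertical above 0.5 rad).
It fails at once if the red index is shifted by more than 4 mm (distance of index from where it was at the start of the episode above 0.004 m).
It also fails if it takes over 64 s, if anything falls off the work surface, if the arm or the gripper's body presses on something with over 40 N, if the wrist force passes 120 N, or if a joint passes its speed limit or range.

## Working session

There is one attempt and no reset: what is moved stays moved. The work goes in short steps, Python scripts to look and compute and a shell command to move; the robot and the scene stay as the last step left them, time stands still between calls to the robot, and variables do not carry over. Pictures are saved under pics/ and viewed, and the job is handed in when it is done.

```bash
mkdir -p pics
cat > h.py <<'E'
import numpy as np,cv2
from workcell import bot
from scipy.spatial.transform import Rotation as R
def cal(n):
    c=bot.get_calibration(n); f=240/np.tan(np.radians(c["vertical_fov"])/2)
    o=np.array(c["orientation"],float)
    Rm=R.from_euler('xyz',o).as_matrix() if o.shape==(3,) else o
    return c,f,Rm,np.array(c["origin"])
def ray(n,row,col):
    c,f,Rm,o=cal(n)
    d=np.array([(col-c["cx"])/f,(row-c["cy"])/f]); u=d.copy()
    for _ in range(30): u=d/(1+c["k1"]*(u@u))
    return o,Rm@np.array([u[0],u[1],1.])
def atz(n,row,col,z):
    o,d=ray(n,row,col); return o+d*(z-o[2])/d[2]
def proj(n,p):
    c,f,Rm,o=cal(n); q=Rm.T@(np.array(p)-o); u=q[:2]/q[2]; u=u*(1+c["k1"]*(u@u)); return u[1]*f+c["cy"],u[0]*f+c["cx"]
def save(n,name):
    im,d=bot.grab_frame(n); cv2.imwrite(f"pics/{name}.png",im[:,:,::-1]); return im,d
E
python3 - <<'E'
from h import *
for n in ("side","top"):
    print(n,bot.get_calibration(n)); save(n,n+"0")
    for t in ["lock_top","knob","pointer","index","bottle_mid","coaster","station","flask","spare","jar"]:
        r=bot.tip_of(n,t)
        print(t,[(round(x["score"],2),np.round(x["centre"],1)) for x in r[:3]])
s=bot.observe();print(s)
E
```

```text
side {'vertical_fov': 48.35716390352046, 'cx': 320.2631716303463, 'cy': 238.0544962381949, 'k1': -0.005300933525722273, 'origin': array([0.30725265, 0.4411454 , 0.82338063]), 'orientation': array([-2.47035745, -0.01390433, -2.58097294])}
lock_top [(0.81, array([361.4, 239.3]))]
knob [(0.72, array([296.6, 306.8]))]
pointer [(0.63, array([320.5, 289.4]))]
index [(0.55, array([271.2, 328. ])), (0.23, array([203.7, 408.1]))]
bottle_mid [(0.98, array([269.7, 352.1]))]
coaster [(0.84, array([204. , 409.7]))]
station [(0.68, array([339.6, 305.3]))]
flask [(0.9, array([279. , 249.1])), (0.28, array([414.6, 351.6]))]
spare [(0.64, array([416.9, 350.8]))]
jar [(0.6, array([333.7, 214.2]))]
top {'vertical_fov': 56.52218317657956, 'cx': 324.3232142060677, 'cy': 241.84193794002286, 'k1': -0.009712992555967411, 'origin': array([ 0.41514261, -0.04704957,  1.03099229]), 'orientation': array([-2.93243317, -0.00411698, -1.48930026])}
lock_top [(0.54, array([254.6, 198.2]))]
knob [(0.76, array([263.4, 265.9]))]
pointer [(0.9, array([255. , 274.8]))]
index [(0.62, array([257.6, 327.4])), (0.44, array([2
[... 250 characters left out ...]
0.66, array([215.3, 246. ]))]
{'clock': 1.1, 'qpos': array([-1.22021999,  0.52138766, -0.03626497,  1.59948166,  0.02118418,
        1.02110259, -0.11279704]), 'qd': array([ 0.00038549,  0.00053035,  0.00045613,  0.00019248, -0.00080998,
       -0.00112192,  0.0015135 ]), 'joint_efforts': array([ 1.75929348e-03, -9.26841187e+01,  1.97952412e+00, -3.70238864e+01,
        1.83827360e-02,  1.93361775e-03,  1.08912550e-05]), 'position': array([0.25533047, 0.57046834, 0.23130544]), 'tool_rot': array([3.14158764e+00, 2.53455208e-06, 2.72073738e+00]), 'force': array([ 0.22744217, -0.16953225, -0.59824028]), 'moment': array([-0.02617559,  0.05264498,  0.02563159]), 'grip_width': 0.08545788954563992}
```

View pics/side0.png

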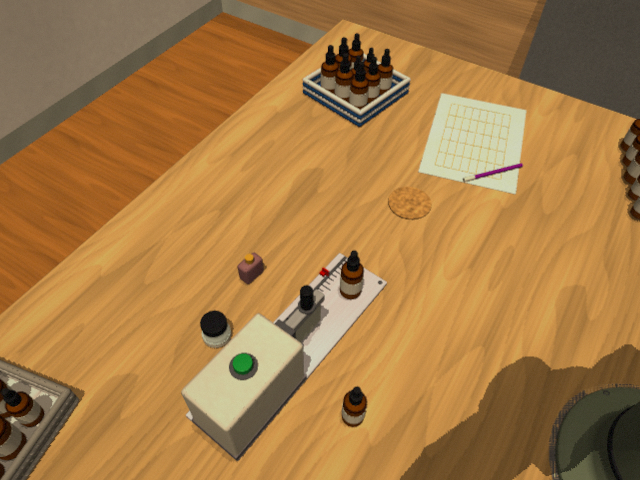

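View pics/top0.png

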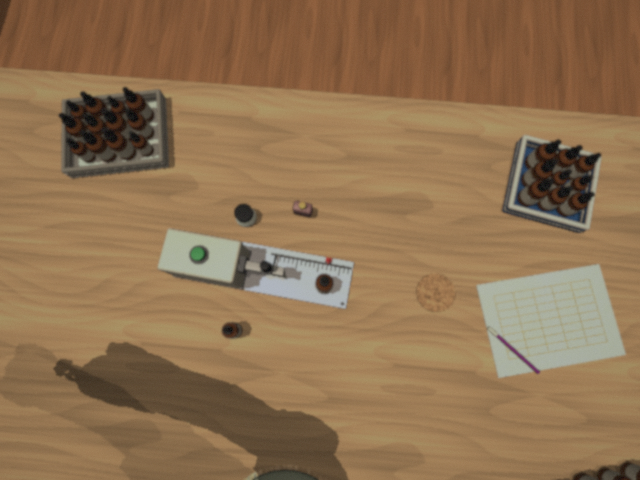

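Run:
```python
from h import *
Z=dict(lock_top=.144,knob=.134,pointer=.023,index=.023,bottle_mid=.065,coaster=0.0,flask=0,spare=0,jar=0,station=0)
S=dict(lock_top=(361.4,239.3),knob=(296.6,306.8),pointer=(320.5,289.4),index=(271.2,328),bottle_mid=(269.7,352.1),coaster=(204,409.7),flask=(279,249.1),spare=(416.9,350.8),jar=(333.7,214.2),station=(339.6,305.3))
T=dict(lock_top=(254.6,198.2),knob=(263.4,265.9),pointer=(255,274.8),index=(257.6,327.4),bottle_mid=(287.1,323.2),coaster=(295.1,433.2),flask=(205.9,305.2),spare=(331,236),jar=(215.3,246),station=(273.7,272.6))
for k in Z: print(k,np.round(atz("side",*S[k],Z[k])[:2],4),np.round(atz("top",*T[k],Z[k])[:2],4))
```

```text
lock_top [0.5648 0.2217] [0.5559 0.2161]
knob [0.5472 0.0792] [0.5508 0.0795]
pointer [0.5848 0.077 ] [0.5886 0.0769]
index [ 0.583  -0.0455] [ 0.5925 -0.0438]
bottle_mid [ 0.535  -0.0452] [ 0.5198 -0.0401]
coaster [ 0.537  -0.2961] [ 0.5291 -0.2939]
flask [0.7046 0.0343] [0.7178 0.0195]
spare [0.4164 0.1564] [0.4114 0.1491]
jar [0.687  0.1574] [0.6828 0.1584]
station [0.549  0.0826] [0.5482 0.0802]
```

```bash
cat >> h.py <<'E'
def cloud(n):
    im,d=bot.grab_frame(n); c,f,Rm,o=cal(n)
    v,u=np.mgrid[0:480,0:640]; a=np.stack([(u-c["cx"])/f,(v-c["cy"])/f],-1); s=a.copy()
    for _ in range(20): s=a/(1+c["k1"]*(s**2).sum(-1,keepdims=True))
    p=np.concatenate([s,np.ones((480,640,1))],-1)*d[...,None]
    P=p@Rm.T+o; P[d==0]=np.nan
    return im,P
def circ(p,r=None):
    from scipy.optimize import least_squares
    m=p.mean(0)
    if r is None:
        s=least_squares(lambda q:np.hypot(*(p-q[:2]).T)-q[2],[*m,.03],loss='soft_l1',f_scale=.001).x
    else: s=least_squares(lambda q:np.hypot(*(p-q[:2]).T)-r,m,loss='soft_l1',f_scale=.001).x
    return s
E
python3 - <<'E'
from h import *
for n in ("side","top"):
    im,P=cloud(n); np.savez(n+"0.npz",im=im,P=P)
    X,Y,Z=P[...,0],P[...,1],P[...,2]
    near=(X>.45)&(X<.65)
    h=near&(Y>.1)&(Y<.35)&(Z>.12)&(Z<.138)
    rect=cv2.minAreaRect((P[h][:,:2]*1000).astype(np.float32)); print(n,"housing",rect,np.median(P[h][:,2]),h.sum())
    for t in ["lock_top","bottle_mid","coaster","knob","index","station"]:
        r=bot.trace(n,t)
        if not r: print(t,"none");continue
        g=r[0]["region"]; q=P[g]; q=q[~np.isnan(q[:,0])]
        print(t,round(r[0]["score"],2),r[0]["box"],len(q),np.round(np.median(q,0),4),np.round(np.percentile(q[:,2],[2,98]),3))
        np.save(f"{n}_{t}.npy",q)
        if t=="coaster": print(" minc",cv2.minEnclosingCircle((q[:,:2]*1000).astype(np.float32)), q.mean(0))
        if t=="bottle_mid":
            b=q[(q[:,2]>.02)&(q[:,2]<.07)]; print(" body",len(b), circ(b[:,:2],.02) if len(b)>10 else '')
            b=q[(q[:,2]>.083)&(q[:,2]<.1)]; print(" cap",len(b), circ(b[:,:2],.011) if len(b)>5 else '')
            b=q[(q[:,2]>.108)]; print(" bulb",len(b), b.mean(0))
        if t=="knob":
            b=q[(q[:,2]>.150)]; print(" knobtop",len(b),b.mean(0))
            b=q[(q[:,2]>.115)&(q[:,2]<.15)]; print(" side",len(b),circ(b[:,:2],.01) if len(b)>5 else '')
        if t=="lock_top":
            b=q[q[:,2]>.141]; print(" top",b.mean(0))
E
```

```text
side housing ((560.468505859375, 220.62680053710938), (159.38021850585938, 90.0356216430664), 84.09969329833984) 0.12994086765978885 6685
lock_top 0.61 [229.3, 354.3, 253.8, 373.3] 318 [0.559  0.2218 0.1434] [0.136 0.146]
 top [0.55996197 0.22097109 0.14371133]
bottle_mid 0.88 [341.2, 248.4, 364.6, 300.6] 891 [ 0.5269 -0.0294  0.0692] [0.01  0.121]
 body 368 [ 0.53222267 -0.04037146]
 cap 82 [ 0.53221853 -0.04065286]
 bulb 64 [ 0.53093028 -0.03723411  0.11726421]
coaster 0.81 [390.5, 186.6, 431.2, 220.9] 1141 [ 0.5375 -0.2948  0.0043] [-0.     0.008]
 minc ((540.670654296875, -299.89263916015625), 50.178627014160156) [ 0.53729284 -0.29501637  0.00421018]
knob 0.89 [284.8, 287.1, 326.0, 341.5] 1187 [0.5441 0.0875 0.1079] [0.025 0.155]
 knobtop 123 [0.54591303 0.08272914 0.15404863]
 side 156 [0.54693606 0.08084929]
index 0.64 [339.1, 248.7, 363.4, 298.4] 799 [ 0.5264 -0.0291  0.0699] [0.016 0.121]
station 0.78 [178.5, 256.9, 385.7, 458.9] 15903 [0.5408 0.1899 0.1092] [0.005 0.143]
top housing ((559.5643310546875, 219.7211151123047), (161.0816650390625, 90.46475982666016), 84.24054718017578) 0.1291343883026269 3181
lock_top 0.69 [192.3, 250.7, 206.2, 258.6] 138 [0.5595 0.2192 0.143 ] [0.14  0.146]
 top [0.5598689  0.21928228 0.14345486]
bottle_mid none
coaster 0.95 [417.0, 276.5, 457.1, 315.4] 1197 [ 0.5361 -0.2981  0.0047] [0.    0.008]
 minc ((536.6820068359375, -298.2818298339844), 45.538352966308594) [ 0.53614677 -0.29796026  0.00464541]
knob 0.9 [248.0, 258.1, 287.7, 276.6] 459 [0.5439 0.0776 0.1088] [0.007 0.157]
 knobtop 78 [0.54517088 0.07965901 0.15440834]
 side 31 [0.54579244 0.0802564 ]
index none
station 0.69 [159.1, 229.4, 352.1, 305.8] 8655 [0.5484 0.1235 0.0288] [0.004 0.143]
```

Run:
```python
import cv2
a=cv2.imread("pics/side0.png")[220:460,170:420]; b=cv2.imread("pics/top0.png")[220:320,150:370]
cv2.imwrite("pics/sc.png",cv2.resize(a,None,fx=2.5,fy=2.5,interpolation=2)); cv2.imwrite("pics/tc.png",cv2.resize(b,None,fx=3.6,fy=3.6,interpolation=2))
```

```text
(no output)
```

View pics/sc.png

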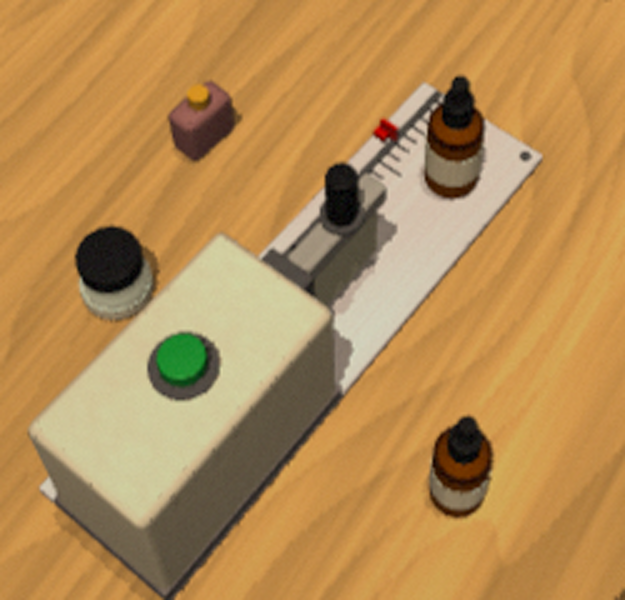

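View pics/tc.png

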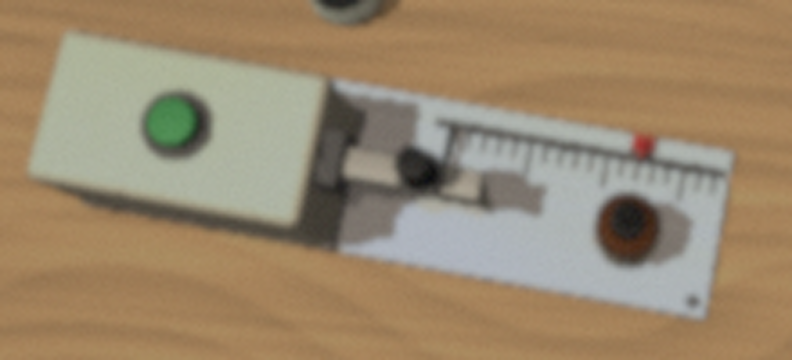

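The side picture shows the bottle at about (352, 275), the knob at (307, 297), the red index at (324, 272), the green button at (243, 363) and the coaster at (410, 203). Both cameras agree to a few mm. The station's x axis is about (-0.102, -0.995) in world. I'll turn the jaws onto station x, then move over the bottle.

```bash
python3 -m inch '[{"rz":-0.106,"hand":0},{"rz":-0.106,"hand":0},{"rz":-0.106,"hand":0},{"dx":-24,"dy":-41,"hand":0},{"dx":-24,"dy":-41,"hand":0},{"dx":-24,"dy":-41,"hand":0},{"dx":-24,"dy":-41,"hand":0},{"dx":-24,"dy":-41,"hand":0},{"dx":-24,"dy":-41,"hand":0},{"dx":-24,"dy":-41,"hand":0}]' 30
python3 - <<'E'
from h import *
s=bot.observe();print(s["position"],s["tool_rot"],s["grip_width"])
for n in("side","top"):
    im=np.load(n+"0.npz")["im"]; hsv=cv2.cvtColor(im,cv2.COLOR_RGB2HSV)
    m=(((hsv[...,0]<6)|(hsv[...,0]>174))&(hsv[...,1]>170)&(hsv[...,2]>90)).astype(np.uint8)
    k,l,st,ce=cv2.connectedComponentsWithStats(m)
    o=np.array([.5457,.0806,0]);ex=np.array([-.102,-.995,0]);ey=np.array([.995,-.102,0])
    for i in range(1,k):
        if st[i,4]>4:
            p=atz(n,ce[i][1],ce[i][0],.02); print(n,st[i],ce[i],p,(p-o)@ex,(p-o)@ey)
    for px in (.098,.103,.108): print(proj(n,o+px*ex+.054*ey+[0,0,.023]))
E
```

```text
[0.25529615 0.57046251 0.23128516] [-3.14154713e+00 -4.52666555e-05  2.72077233e+00] 0.08525356476088725
side [320 268   9   8  46] [323.84782609 271.67391304] [ 0.58985679 -0.04233258  0.02      ] 0.11781392159310526 0.056475126361792
(np.float64(278.4657107021472), np.float64(318.24867458811826))
(np.float64(276.6697312105215), np.float64(319.9551595191776))
(np.float64(274.882944678963), np.float64(321.6529013568995))
(np.float64(258.17152758037565), np.float64(317.9870059985644))
(np.float64(258.56624232676313), np.float64(320.1332410512777))
(np.float64(258.96108066145933), np.float64(322.2801922815633))schema error: expected keys dx, dy, dz, rx, ry, rz, hand
```

Every row needs all seven keys.

```bash
python3 -m inch '[{"dx":0,"dy":0,"dz":0,"rx":0,"ry":0,"rz":-0.106,"hand":0},{"dx":0,"dy":0,"dz":0,"rx":0,"ry":0,"rz":-0.106,"hand":0},{"dx":0,"dy":0,"dz":0,"rx":0,"ry":0,"rz":-0.106,"hand":0},{"dx":-24,"dy":-41,"dz":0,"rx":0,"ry":0,"rz":0,"hand":0},{"dx":-24,"dy":-41,"dz":0,"rx":0,"ry":0,"rz":0,"hand":0},{"dx":-24,"dy":-41,"dz":0,"rx":0,"ry":0,"rz":0,"hand":0},{"dx":-24,"dy":-41,"dz":0,"rx":0,"ry":0,"rz":0,"hand":0},{"dx":-24,"dy":-41,"dz":0,"rx":0,"ry":0,"rz":0,"hand":0},{"dx":-24,"dy":-41,"dz":0,"rx":0,"ry":0,"rz":0,"hand":0},{"dx":-24,"dy":-41,"dz":0,"rx":0,"ry":0,"rz":0,"hand":0}]' 30
cat > to.py <<'E'
import sys
from h import *
s=bot.observe(); M=R.from_euler('xyz',s["tool_rot"])
t=np.array([float(x) for x in sys.argv[1:4]])
print("t",s["clock"],"pos",s["position"].round(4),"rot",s["tool_rot"].round(4),"F",s["force"].round(1),"w",round(s["grip_width"],4))
print("need tool mm",(M.inv().apply(t-s["position"])*1000).round(1))
e=np.array([-.102,-.995,0]); y=M.apply([0,1,0]); print("yaw err rz",np.cross(y,-e)@M.apply([0,0,1]), "q",s["qpos"].round(2))
E
python3 to.py 0.532 -0.0405 0.231
```

```text
clock: 2.8
position: [0.3935, 0.266, 0.2315]
tool_rot: [3.141, 0.0, 3.039]
force: [1.1, 1.1, -0.1]
grip_width: 0.0429
t 2.8 pos [0.3935 0.266  0.2315] rot [3.1412e+00 4.0000e-04 3.0388e+00] F [ 1.1  1.1 -0.1] w 0.0429
need tool mm [-169.2 -290.6    0.5]
yaw err rz -0.0006143215972510684 q [-0.68  0.28 -0.05  1.98  0.02  0.88  0.73]
```

```bash
python3 -m inch '[{"dx":-24,"dy":-41,"dz":0,"rx":0,"ry":0,"rz":0,"hand":0},{"dx":-24,"dy":-41,"dz":0,"rx":0,"ry":0,"rz":0,"hand":0},{"dx":-24,"dy":-41,"dz":0,"rx":0,"ry":0,"rz":0,"hand":0},{"dx":-24,"dy":-41,"dz":0,"rx":0,"ry":0,"rz":0,"hand":0},{"dx":-24,"dy":-41,"dz":0,"rx":0,"ry":0,"rz":0,"hand":0},{"dx":-24,"dy":-41,"dz":0,"rx":0,"ry":0,"rz":0,"hand":0},{"dx":-12,"dy":-20,"dz":0,"rx":0,"ry":0,"rz":0,"hand":0},{"dx":0,"dy":0,"dz":0,"rx":0,"ry":0,"rz":0,"hand":0}]' 30
python3 to.py 0.532 -0.0405 0.078
python3 - <<'E'
from h import *
save("side","s1");save("top","t1")
for n in("side","top"):
  for r in bot.tip_of(n,"bottle_mid")[:2]:print(n,r["score"],r["centre"],atz(n,*r["centre"],.065))
E
```

```text
clock: 3.6
position: [0.5217, -0.0165, 0.2313]
tool_rot: [-3.141, 0.001, 3.034]
force: [0.1, 0.4, -0.2]
grip_width: 0.0428
t 3.6 pos [ 0.5217 -0.0165  0.2313] rot [-3.1405e+00  6.0000e-04  3.0339e+00] F [ 0.1  0.4 -0.2] w 0.0428
need tool mm [-12.7 -22.6 153.3]
yaw err rz -0.005574815534473835 q [-0.16  0.36  0.1   1.87 -0.04  0.91  1.42]
side 0.95 [270.2, 349.5] [ 0.53827975 -0.04186503  0.065     ]
side 0.53 [275.1, 250.6] [0.67594494 0.05861047 0.065     ]
```

View pics/s1.png

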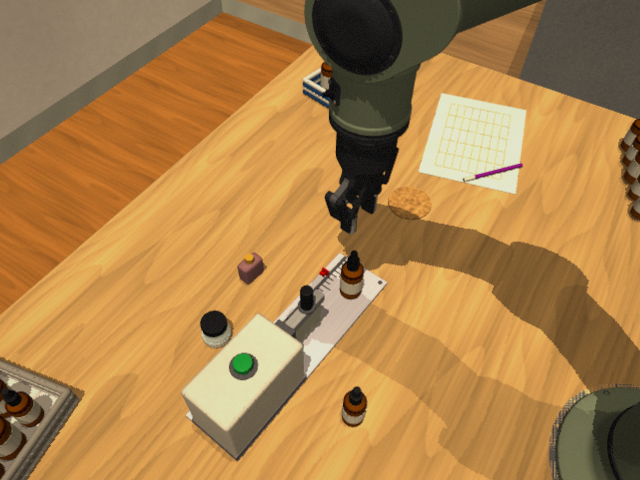

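The scene is unchanged: the bottle is at (351, 277), upright, and the gripper is above and slightly short of it. Next I align and descend.

```bash
python3 -m inch '[{"dx":-13,"dy":-22.5,"dz":0,"rx":0,"ry":0,"rz":0,"hand":0},{"dx":0,"dy":0,"dz":25,"rx":0,"ry":0,"rz":0,"hand":0},{"dx":0,"dy":0,"dz":25,"rx":0,"ry":0,"rz":0,"hand":0},{"dx":0,"dy":0,"dz":15,"rx":0,"ry":0,"rz":0,"hand":0},{"dx":0,"dy":0,"dz":0,"rx":0,"ry":0,"rz":0,"hand":0}]' 30
python3 to.py 0.532 -0.0405 0.079
python3 - <<'E'
from h import *
save("side","s2")
import cv2
a=cv2.imread("pics/s2.png")[150:350,250:450]; cv2.imwrite("pics/s2c.png",cv2.resize(a,None,fx=3,fy=3))
E
```

```text
clock: 4.3
position: [0.5304, -0.0355, 0.1648]
tool_rot: [-3.141, -0.003, 3.04]
force: [0.3, -0.5, 0.3]
grip_width: 0.0428
t 4.3 pos [ 0.5304 -0.0355  0.1648] rot [-3.1415e+00 -3.0000e-03  3.0404e+00] F [ 0.3 -0.5  0.3] w 0.0428
need tool mm [-2.4 -4.8 85.8]
yaw err rz 0.0009893353231698316 q [-0.11  0.46  0.09  1.91 -0.06  0.77  1.48]
```

View pics/s2c.png

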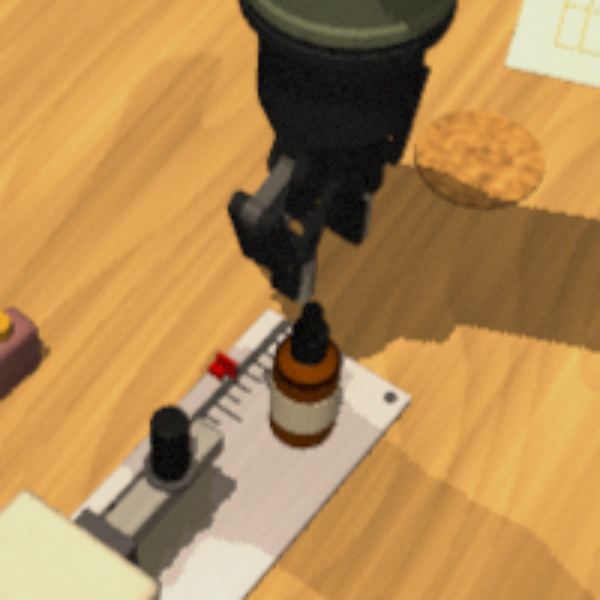

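The open fingers are centred just above the bulb at about (312, 310) in the crop. I correct the last few mm and go down over the cap.

```bash
python3 -m inch '[{"dx":-2.4,"dy":-4.8,"dz":0,"rx":0,"ry":0,"rz":0,"hand":0},{"dx":0,"dy":0,"dz":15,"rx":0,"ry":0,"rz":0,"hand":0},{"dx":0,"dy":0,"dz":20,"rx":0,"ry":0,"rz":0,"hand":0},{"dx":0,"dy":0,"dz":20,"rx":0,"ry":0,"rz":0,"hand":0},{"dx":0,"dy":0,"dz":20,"rx":0,"ry":0,"rz":0,"hand":0},{"dx":0,"dy":0,"dz":10,"rx":0,"ry":0,"rz":0,"hand":0},{"dx":0,"dy":0,"dz":0,"rx":0,"ry":0,"rz":0,"hand":0},{"dx":0,"dy":0,"dz":0,"rx":0,"ry":0,"rz":0,"hand":0}]' 30
python3 to.py 0.532 -0.0405 0.079
python3 - <<'E'
from h import *
save("side","s3")
import cv2
a=cv2.imread("pics/s3.png")[150:350,250:450]; cv2.imwrite("pics/s3c.png",cv2.resize(a,None,fx=3,fy=3))
E
```

```text
clock: 5.15
position: [0.5339, -0.0417, 0.0822]
tool_rot: [3.142, 0.001, 3.039]
force: [0.3, -0.0, 0.5]
grip_width: 0.0432
t 5.15 pos [ 0.5339 -0.0417  0.0822] rot [3.1415e+00 1.0000e-03 3.0387e+00] F [ 0.3 -0.   0.5] w 0.0432
need tool mm [2.  1.  3.2]
yaw err rz -0.000741521377171196 q [-0.09  0.6   0.07  1.96 -0.07  0.59  1.5 ]
```

View pics/s3c.png

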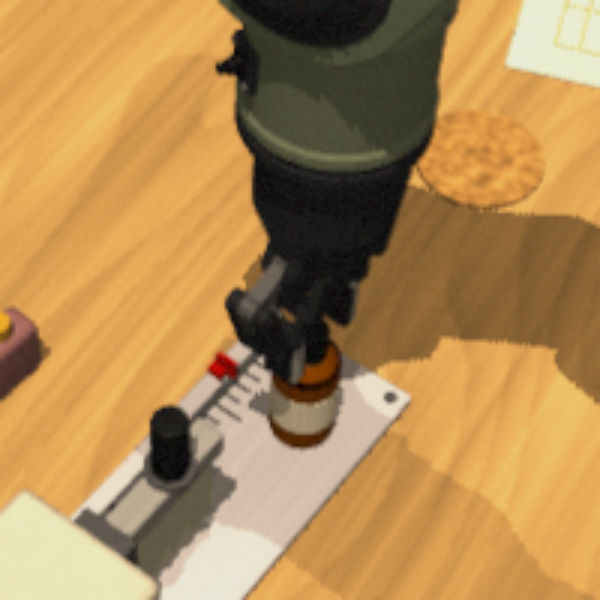

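The fingers straddle the black cap with the bottle still upright at about (305, 400). I close them.

```bash
python3 -m inch '[{"dx":2,"dy":1,"dz":2.5,"rx":0,"ry":0,"rz":0,"hand":0},{"dx":0,"dy":0,"dz":0,"rx":0,"ry":0,"rz":0,"hand":0.4},{"dx":0,"dy":0,"dz":0,"rx":0,"ry":0,"rz":0,"hand":1},{"dx":0,"dy":0,"dz":0,"rx":0,"ry":0,"rz":0,"hand":1},{"dx":0,"dy":0,"dz":0,"rx":0,"ry":0,"rz":0,"hand":1},{"dx":0,"dy":0,"dz":0,"rx":0,"ry":0,"rz":0,"hand":1},{"dx":0,"dy":0,"dz":0,"rx":0,"ry":0,"rz":0,"hand":1}]' 30
python3 to.py 0.532 -0.0405 0.079
```

```text
clock: 5.9
position: [0.5319, -0.0402, 0.0792]
tool_rot: [3.141, 0.001, 3.039]
force: [-0.2, 2.0, 6.2]
grip_width: 0.0227
t 5.9 pos [ 0.5319 -0.0402  0.0792] rot [3.1413e+00 8.0000e-04 3.0389e+00] F [-0.2  2.   6.2] w 0.0227
need tool mm [-0.2 -0.2  0.2]
yaw err rz -0.0004937305414973759 q [-0.09  0.6   0.07  1.96 -0.07  0.58  1.5 ]
```

```bash
python3 -m inch '[{"dx":0,"dy":0,"dz":-10,"rx":0,"ry":0,"rz":0,"hand":1},{"dx":0,"dy":0,"dz":-20,"rx":0,"ry":0,"rz":0,"hand":1},{"dx":0,"dy":0,"dz":-20,"rx":0,"ry":0,"rz":0,"hand":1},{"dx":0,"dy":0,"dz":-10,"rx":0,"ry":0,"rz":0,"hand":1},{"dx":0,"dy":0,"dz":0,"rx":0,"ry":0,"rz":0,"hand":1}]' 30
python3 to.py 0.5365 -0.298 0.136
python3 - <<'E'
from h import *
save("side","s4")
import cv2
a=cv2.imread("pics/s4.png")[150:350,250:450]; cv2.imwrite("pics/s4c.png",cv2.resize(a,None,fx=3,fy=3))
E
```

```text
clock: 6.4
position: [0.5321, -0.0405, 0.1402]
tool_rot: [3.141, 0.002, 3.039]
force: [-0.3, -0.6, -1.3]
grip_width: 0.0225
t 6.4 pos [ 0.5321 -0.0405  0.1402] rot [3.1413e+00 2.2000e-03 3.0387e+00] F [-0.3 -0.6 -1.3] w 0.0225
need tool mm [ -30.8 -255.7    4.2]
yaw err rz -0.0007800351357467169 q [-0.1   0.5   0.09  1.93 -0.06  0.71  1.49]
```

View pics/s4c.png

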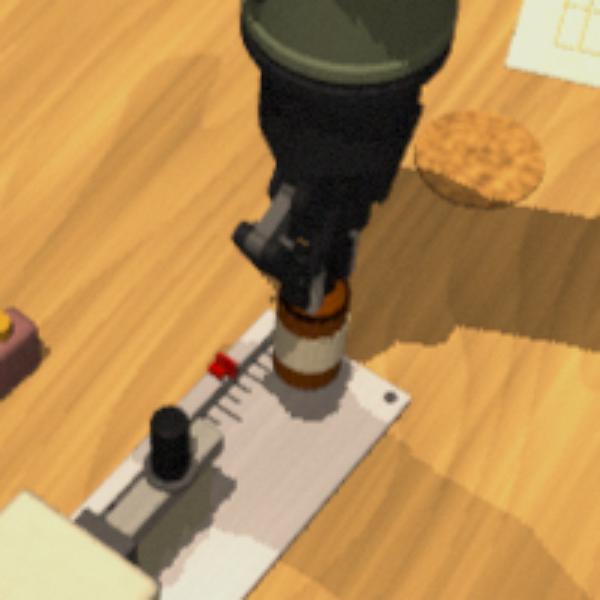

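The bottle hangs upright in the gripper, lifted clear of the plate (force -1.3 N). Next I carry it to the coaster.

```bash
python3 -m inch '[{"dx":-2,"dy":-15,"dz":0,"rx":0,"ry":0,"rz":0,"hand":1},{"dx":-4,"dy":-30,"dz":0,"rx":0,"ry":0,"rz":0,"hand":1},{"dx":-4,"dy":-35,"dz":0,"rx":0,"ry":0,"rz":0,"hand":1},{"dx":-4,"dy":-35,"dz":0,"rx":0,"ry":0,"rz":0,"hand":1},{"dx":-4,"dy":-35,"dz":0,"rx":0,"ry":0,"rz":0,"hand":1},{"dx":-4,"dy":-35,"dz":0,"rx":0,"ry":0,"rz":0,"hand":1},{"dx":-4,"dy":-35,"dz":0,"rx":0,"ry":0,"rz":0,"hand":1},{"dx":-3,"dy":-25,"dz":0,"rx":0,"ry":0,"rz":0,"hand":1},{"dx":-2,"dy":-10,"dz":0,"rx":0,"ry":0,"rz":0,"hand":1},{"dx":0,"dy":0,"dz":0,"rx":0,"ry":0,"rz":0,"hand":1}]' 30
python3 to.py 0.5365 -0.298 0.0765
```

```text
clock: 7.45
position: [0.5352, -0.2988, 0.1378]
tool_rot: [-3.141, -0.001, 3.036]
force: [-0.4, 0.0, -1.0]
grip_width: 0.0226
t 7.45 pos [ 0.5352 -0.2988  0.1378] rot [-3.1415e+00 -1.3000e-03  3.0365e+00] F [-0.4  0.  -1. ] w 0.0226
need tool mm [-1.3  1.  61.3]
yaw err rz -0.0029539917054658667 q [ 0.35  0.61  0.09  1.72 -0.07  0.81  1.94]
```

```bash
python3 -m inch '[{"dx":-1,"dy":1,"dz":10,"rx":0,"ry":0,"rz":0,"hand":1},{"dx":0,"dy":0,"dz":17,"rx":0,"ry":0,"rz":0,"hand":1},{"dx":0,"dy":0,"dz":15,"rx":0,"ry":0,"rz":0,"hand":1},{"dx":0,"dy":0,"dz":8,"rx":0,"ry":0,"rz":0,"hand":1},{"dx":0,"dy":0,"dz":4,"rx":0,"ry":0,"rz":0,"hand":1},{"dx":0,"dy":0,"dz":3,"rx":0,"ry":0,"rz":0,"hand":1},{"dx":0,"dy":0,"dz":0,"rx":0,"ry":0,"rz":0,"hand":1},{"dx":0,"dy":0,"dz":0,"rx":0,"ry":0,"rz":0,"hand":1}]' 30
python3 to.py 0.5365 -0.298 0.0762;python3 - <<'E'
from h import *
save("side","s5")
import cv2
a=cv2.imread("pics/s5.png")[100:300,300:500]; cv2.imwrite("pics/s5c.png",cv2.resize(a,None,fx=3,fy=3))
E
```

```text
clock: 8.25
position: [0.5374, -0.2965, 0.0822]
tool_rot: [-3.141, 0.001, 3.039]
force: [-0.3, -0.0, -1.1]
grip_width: 0.0224
t 8.25 pos [ 0.5374 -0.2965  0.0822] rot [-3.1414e+00  6.0000e-04  3.0387e+00] F [-0.3 -0.  -1.1] w 0.0224
need tool mm [ 0.8 -1.6  6. ]
yaw err rz -0.0007667209898216533 q [ 0.35  0.69  0.08  1.75 -0.08  0.71  1.94]
```

View pics/s5c.png

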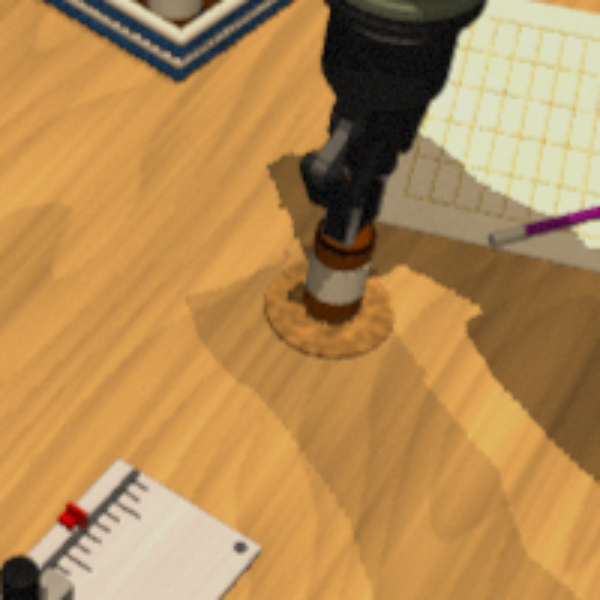

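The bottle is over the middle of the coaster at about (335, 305), a few mm up and upright. I lower it until it touches.

```bash
python3 -m inch '[{"dx":0,"dy":-1,"dz":3,"rx":0,"ry":0,"rz":0,"hand":1},{"dx":0,"dy":0,"dz":1.5,"rx":0,"ry":0,"rz":0,"hand":1},{"dx":0,"dy":0,"dz":0,"rx":0,"ry":0,"rz":0,"hand":1}]' 30
python3 to.py 0.5365 -0.298 0.0762
```

```text
clock: 8.6
position: [0.537, -0.2973, 0.0771]
tool_rot: [3.142, -0.0, 3.039]
force: [-0.4, -0.6, -0.7]
grip_width: 0.0222
t 8.6 pos [ 0.537  -0.2973  0.0771] rot [ 3.1415e+00 -3.0000e-04  3.0387e+00] F [-0.4 -0.6 -0.7] w 0.0222
need tool mm [ 0.4 -0.7  0.9]
yaw err rz -0.0007222910478731369 q [ 0.35  0.7   0.08  1.75 -0.08  0.7   1.95]
```

```bash
python3 -m inch '[{"dx":0,"dy":0,"dz":1,"rx":0,"ry":0,"rz":0,"hand":1},{"dx":0,"dy":0,"dz":0,"rx":0,"ry":0,"rz":0,"hand":1}]' 30
python3 to.py 0.5365 -0.298 0.0762
```

```text
clock: 8.8
position: [0.5373, -0.2973, 0.0764]
tool_rot: [-3.142, 0.0, 3.039]
force: [-0.2, -0.1, 0.6]
grip_width: 0.0226
t 8.8 pos [ 0.5373 -0.2973  0.0764] rot [-3.1416e+00  4.0000e-04  3.0388e+00] F [-0.2 -0.1  0.6] w 0.0226
need tool mm [ 0.7 -0.7  0.2]
yaw err rz -0.0006073403659413849 q [ 0.35  0.7   0.08  1.75 -0.08  0.7   1.95]
```

The force has turned positive, so it is touching. I release and rise.

```bash
python3 -m inch '[{"dx":0,"dy":0,"dz":0,"rx":0,"ry":0,"rz":0,"hand":0.3},{"dx":0,"dy":0,"dz":0,"rx":0,"ry":0,"rz":0,"hand":0.1},{"dx":0,"dy":0,"dz":0,"rx":0,"ry":0,"rz":0,"hand":0},{"dx":0,"dy":0,"dz":0,"rx":0,"ry":0,"rz":0,"hand":0},{"dx":0,"dy":0,"dz":-10,"rx":0,"ry":0,"rz":0,"hand":0},{"dx":0,"dy":0,"dz":-25,"rx":0,"ry":0,"rz":0,"hand":0},{"dx":0,"dy":0,"dz":-35,"rx":0,"ry":0,"rz":0,"hand":0},{"dx":0,"dy":0,"dz":-35,"rx":0,"ry":0,"rz":0,"hand":0},{"dx":0,"dy":0,"dz":-35,"rx":0,"ry":0,"rz":0,"hand":0},{"dx":0,"dy":0,"dz":0,"rx":0,"ry":0,"rz":0,"hand":0}]' 30
python3 to.py 0.56 0.2197 0.22;python3 - <<'E'
from h import *
im,P=cloud("side"); cv2.imwrite("pics/s6.png",im[:,:,::-1])
a=im[100:300,300:500,::-1]; cv2.imwrite("pics/s6c.png",cv2.resize(a,None,fx=3,fy=3))
r=bot.trace("side","bottle_mid")
for x in r[:2]:
    q=P[x["region"]]; b=q[(q[:,2]>.015)&(q[:,2]<.065)]; print(x["score"],x["box"],circ(b[:,:2],.02)); b=q[(q[:,2]>.079)&(q[:,2]<.097)]; print(circ(b[:,:2],.011),q[:,2].max())
E
```

```text
clock: 9.8
position: [0.5388, -0.2984, 0.2217]
tool_rot: [-3.139, 0.007, 3.038]
force: [0.5, -0.5, 0.7]
grip_width: 0.0427
t 9.8 pos [ 0.5388 -0.2984  0.2217] rot [-3.1393  0.007   3.0384] F [ 0.5 -0.5  0.7] w 0.0427
need tool mm [3.230e+01 5.176e+02 3.000e-01]
yaw err rz -0.0010009517834528693 q [ 0.33  0.52  0.11  1.65 -0.06  0.97  1.93]
0.91 [398.3, 157.8, 424.4, 208.5] [ 0.53780951 -0.29726498]
[ 0.5378195 -0.2977235] nan
```

View pics/s6c.png

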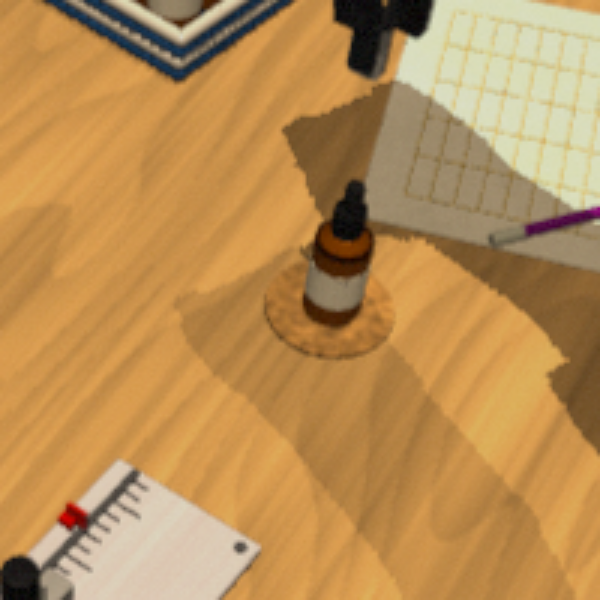

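The bottle stands upright and free on the coaster: its axis is at (0.538, -0.297) and the coaster centre at about (0.5365, -0.298). Next I go to the lock button with the fingers shut.

```bash
python3 -m inch '[{"dx":1,"dy":20,"dz":0,"rx":0,"ry":0,"rz":0,"hand":1},{"dx":3,"dy":45,"dz":0,"rx":0,"ry":0,"rz":0,"hand":1},{"dx":3,"dy":48,"dz":0,"rx":0,"ry":0,"rz":0,"hand":1},{"dx":3,"dy":48,"dz":0,"rx":0,"ry":0,"rz":0,"hand":1},{"dx":3,"dy":48,"dz":0,"rx":0,"ry":0,"rz":0,"hand":1},{"dx":3,"dy":48,"dz":0,"rx":0,"ry":0,"rz":0,"hand":1},{"dx":3,"dy":48,"dz":0,"rx":0,"ry":0,"rz":0,"hand":1},{"dx":3,"dy":48,"dz":0,"rx":0,"ry":0,"rz":0,"hand":1},{"dx":3,"dy":48,"dz":0,"rx":0,"ry":0,"rz":0,"hand":1},{"dx":3,"dy":48,"dz":0,"rx":0,"ry":0,"rz":0,"hand":1}]' 30
python3 to.py 0.56 0.2197 0.22
```

```text
clock: 10.9
position: [0.5546, 0.1539, 0.2155]
tool_rot: [-3.141, -0.001, 3.039]
force: [0.8, -0.8, -0.8]
grip_width: -0.0
t 10.9 pos [0.5546 0.1539 0.2155] rot [-3.1408e+00 -1.4000e-03  3.0388e+00] F [ 0.8 -0.8 -0.8] w -0.0
need tool mm [ 1.4 66.  -4.6]
yaw err rz -0.0006352128093158215 q [-0.39  0.46  0.02  1.75 -0.01  0.93  1.11]
```

```bash
python3 -m inch '[{"dx":3,"dy":35,"dz":0,"rx":0,"ry":0,"rz":0,"hand":1},{"dx":1,"dy":20,"dz":0,"rx":0,"ry":0,"rz":0,"hand":1},{"dx":0,"dy":0,"dz":0,"rx":0,"ry":0,"rz":0,"hand":1}]' 30
python3 to.py 0.56 0.2197 0.15
```

```text
clock: 11.2
position: [0.5559, 0.2106, 0.215]
tool_rot: [3.141, -0.002, 3.043]
force: [-0.1, -0.7, -0.6]
grip_width: -0.0001
t 11.2 pos [0.5559 0.2106 0.215 ] rot [ 3.1415e+00 -2.1000e-03  3.0431e+00] F [-0.1 -0.7 -0.6] w -0.0001
need tool mm [-3.3  9.5 65. ]
yaw err rz 0.0036654353686231427 q [-0.47  0.49  0.01  1.7  -0.01  0.95  1.02]
```

```bash
python3 -m inch '[{"dx":-3,"dy":9,"dz":10,"rx":0,"ry":0,"rz":0,"hand":1},{"dx":0,"dy":0,"dz":25,"rx":0,"ry":0,"rz":0,"hand":1},{"dx":0,"dy":0,"dz":20,"rx":0,"ry":0,"rz":0,"hand":1},{"dx":0,"dy":0,"dz":6,"rx":0,"ry":0,"rz":0,"hand":1},{"dx":0,"dy":0,"dz":0,"rx":0,"ry":0,"rz":0,"hand":1}]' 30
python3 to.py 0.56 0.2197 0.1375
```

```text
clock: 11.7
position: [0.5607, 0.2151, 0.1542]
tool_rot: [-3.14, -0.002, 3.038]
force: [0.6, 0.2, 0.2]
grip_width: 0.0
t 11.7 pos [0.5607 0.2151 0.1542] rot [-3.1403e+00 -1.7000e-03  3.0377e+00] F [0.6 0.2 0.2] w 0.0
need tool mm [ 1.1  4.6 16.7]
yaw err rz -0.0016986615292356511 q [-0.47  0.57  0.01  1.74 -0.01  0.83  1.01]
```

```bash
python3 -m inch '[{"dx":1,"dy":4.5,"dz":5,"rx":0,"ry":0,"rz":0,"hand":1},{"dx":0,"dy":0,"dz":5,"rx":0,"ry":0,"rz":0,"hand":1},{"dx":0,"dy":0,"dz":4,"rx":0,"ry":0,"rz":0,"hand":1},{"dx":0,"dy":0,"dz":2,"rx":0,"ry":0,"rz":0,"hand":1},{"dx":0,"dy":0,"dz":0,"rx":0,"ry":0,"rz":0,"hand":1}]' 30
python3 to.py 0.56 0.2197 0.1375
```

```text
clock: 12.2
position: [0.5605, 0.2207, 0.1393]
tool_rot: [3.141, 0.0, 3.039]
force: [-0.4, 2.5, 2.6]
grip_width: -0.0005
t 12.2 pos [0.5605 0.2207 0.1393] rot [3.1413e+00 3.0000e-04 3.0389e+00] F [-0.4  2.5  2.6] w -0.0005
need tool mm [ 0.4 -1.   1.8]
yaw err rz -0.0005551236644980072 q [-0.48  0.59  0.01  1.74 -0.01  0.8   1.  ]
```

```bash
python3 -m inch '[{"dx":0,"dy":0,"dz":2,"rx":0,"ry":0,"rz":0,"hand":1},{"dx":0,"dy":0,"dz":0,"rx":0,"ry":0,"rz":0,"hand":1},{"dx":0,"dy":0,"dz":0,"rx":0,"ry":0,"rz":0,"hand":1},{"dx":0,"dy":0,"dz":0,"rx":0,"ry":0,"rz":0,"hand":1},{"dx":0,"dy":0,"dz":0,"rx":0,"ry":0,"rz":0,"hand":1},{"dx":0,"dy":0,"dz":0,"rx":0,"ry":0,"rz":0,"hand":1}]' 30
cat > look.py <<'E'
import sys
from h import *
n=sys.argv[1]
im,P=cloud("side"); o=np.array([.5457,.0806,0]);ex=np.array([-.102,-.995,0]);ey=np.array([.995,-.102,0])
S=np.stack([(P-o)@ex,(P-o)@ey,P[...,2]],-1)
m=(abs(S[...,1])<.02)&(S[...,2]>.118)&(S[...,2]<.15)&(S[...,0]>-.03)&(S[...,0]<.17)&(im.max(-1)<70)
q=S[m]; print("knob stn",len(q),circ(q[:,:2],.01) if len(q)>10 else '')
m=(abs(S[...,1])<.02)&(S[...,2]>.152)&(S[...,2]<.158)&(S[...,0]>-.03)&(S[...,0]<.17); print("top",m.sum(),S[m].mean(0))
for t in("knob","pointer","index"):
    for r in bot.tip_of("side",t)[:2]:
        z=.134 if t=="knob" else .023; p=atz("side",*r["centre"],z)-o; print(t,round(r["score"],2),r["centre"],p@ex,p@ey)
cv2.imwrite(f"pics/{n}.png",cv2.resize(im[220:380,230:390,::-1],None,fx=3.7,fy=3.7,interpolation=2))
E
python3 look.py s7; python3 to.py 0.56 0.2197 0.1375
```

```text
clock: 12.8
position: [0.5605, 0.2205, 0.1374]
tool_rot: [3.141, 0.0, 3.039]
force: [0.9, 2.6, 4.2]
grip_width: -0.0002
knob stn 140 [0.02032509 0.00132355]
top 112 [0.01904806 0.00046455 0.15447847]
knob 0.57 [288.8, 312.9] 0.01795957457264741 0.003168981702109835
pointer 0.67 [313.3, 300.5] 0.02225321375391357 0.03336795680865051
pointer 0.41 [339.2, 306.0] -0.010353403995907505 -0.005115539827023721
index 0.52 [270.8, 325.0] 0.11896841647856159 0.054783091268191114
t 13.0 pos [0.5605 0.2205 0.1373] rot [3.1416e+00 2.0000e-04 3.0388e+00] F [0.6 2.4 4.4] w 0.0001
need tool mm [ 0.4 -0.9 -0.2]
yaw err rz -0.0006088110813361494 q [-0.48  0.6   0.01  1.75 -0.01  0.8   1.  ]
```

View pics/s7.png

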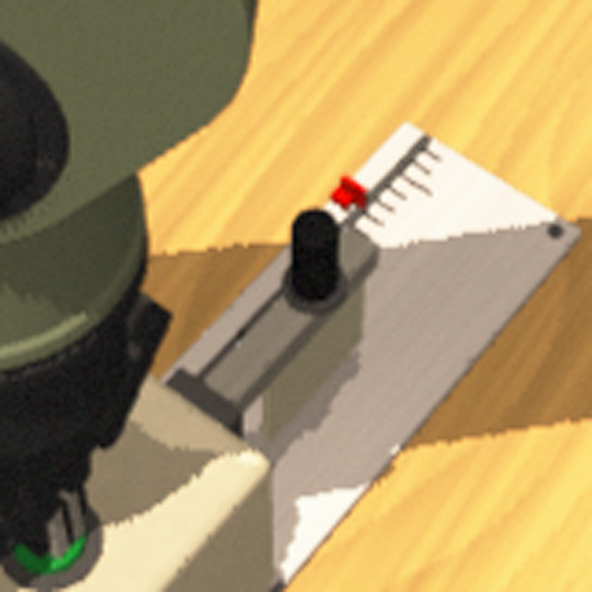

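The arm has popped out: the knob is now at station x ≈ 0.020 (crop (315, 255)), and the red index is at x ≈ 0.118. I rise, open to half and go over the knob.

```bash
python3 -m inch '[{"dx":0,"dy":0,"dz":-15,"rx":0,"ry":0,"rz":0,"hand":1},{"dx":0,"dy":0,"dz":-30,"rx":0,"ry":0,"rz":0,"hand":1},{"dx":0,"dy":0,"dz":-25,"rx":0,"ry":0,"rz":0,"hand":0},{"dx":0,"dy":-20,"dz":0,"rx":0,"ry":0,"rz":0,"hand":0},{"dx":0,"dy":-35,"dz":0,"rx":0,"ry":0,"rz":0,"hand":0},{"dx":0,"dy":-40,"dz":0,"rx":0,"ry":0,"rz":0,"hand":0},{"dx":0,"dy":-40,"dz":0,"rx":0,"ry":0,"rz":0,"hand":0},{"dx":0,"dy":-20,"dz":0,"rx":0,"ry":0,"rz":0,"hand":0},{"dx":0,"dy":0,"dz":0,"rx":0,"ry":0,"rz":0,"hand":0}]' 40
python3 look.py s8; python3 to.py 0.5437 0.0605 0.117
```

```text
clock: 13.9
position: [0.5436, 0.062, 0.2068]
tool_rot: [-3.14, -0.001, 3.034]
force: [-0.0, 0.5, -0.2]
grip_width: 0.0428
knob stn 146 [0.02023452 0.00135388]
top 115 [0.01906534 0.00017024 0.15457621]
knob 0.71 [287.8, 316.0] 0.022345312170483637 0.0005806625464984463
pointer 0.73 [310.2, 297.4] 0.023686178786886787 0.04145169146609966
index 0.55 [273.7, 323.7] 0.11241692823805446 0.05271085800556202
t 14.1 pos [0.5443 0.0669 0.2069] rot [-3.1416e+00 -7.0000e-04  3.0396e+00] F [-0.2 -0.1 -0.8] w 0.0428
need tool mm [-0.2 -6.5 89.9]
yaw err rz 0.00018465244134534828 q [-0.26  0.43  0.03  1.83 -0.02  0.88  1.26]
```

View pics/s8.png

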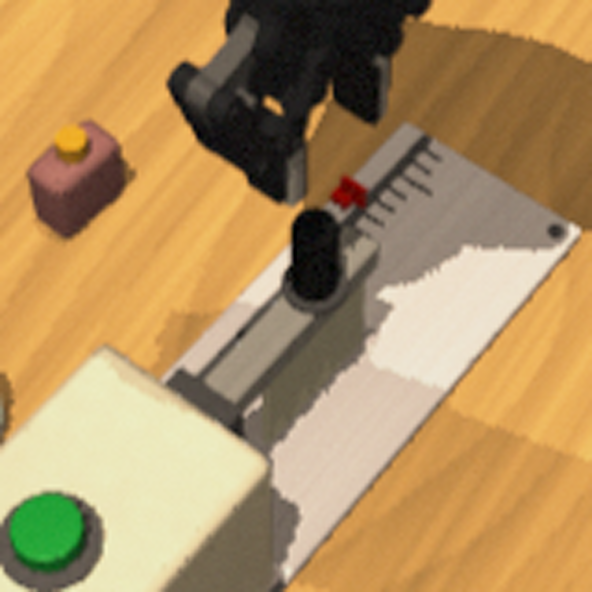

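The fingers are above the knob at crop (315, 255). It has a small flange at its foot, so I stop the TCP at about z = 0.120.

```bash
python3 -m inch '[{"dx":0,"dy":-6.5,"dz":10,"rx":0,"ry":0,"rz":0,"hand":0},{"dx":0,"dy":0,"dz":20,"rx":0,"ry":0,"rz":0,"hand":0},{"dx":0,"dy":0,"dz":20,"rx":0,"ry":0,"rz":0,"hand":0},{"dx":0,"dy":0,"dz":20,"rx":0,"ry":0,"rz":0,"hand":0},{"dx":0,"dy":0,"dz":12,"rx":0,"ry":0,"rz":0,"hand":0},{"dx":0,"dy":0,"dz":4,"rx":0,"ry":0,"rz":0,"hand":0},{"dx":0,"dy":0,"dz":0,"rx":0,"ry":0,"rz":0,"hand":0}]' 40
python3 look.py s9; python3 to.py 0.5437 0.0605 0.120
```

```text
clock: 14.8
position: [0.5437, 0.0598, 0.1209]
tool_rot: [-3.141, -0.001, 3.039]
force: [-0.4, 0.3, -0.7]
grip_width: 0.0429
knob stn 242 [ 0.02886521 -0.00357336]
top 62 [ 0.02311905 -0.00665662  0.15461263]
knob 0.6 [288.5, 315.3] 0.020675947372110592 0.0006303228841487798
knob 0.51 [360.0, 242.3] -0.13539025215379358 0.006859204921494398
pointer 0.95 [314.5, 300.7] 0.020634642216143348 0.03160033343879745
index 0.33 [414.0, 349.8] -0.06720695401760544 -0.1364665119889001
t 15.0 pos [0.5442 0.0599 0.122 ] rot [3.1413e+00 1.1000e-03 3.0388e+00] F [ 0.1 -0.4 -0.3] w 0.0431
need tool mm [0.6 0.5 2. ]
yaw err rz -0.0006538410214102923 q [-0.24  0.55  0.03  1.9  -0.02  0.69  1.27]
```

View pics/s9.png

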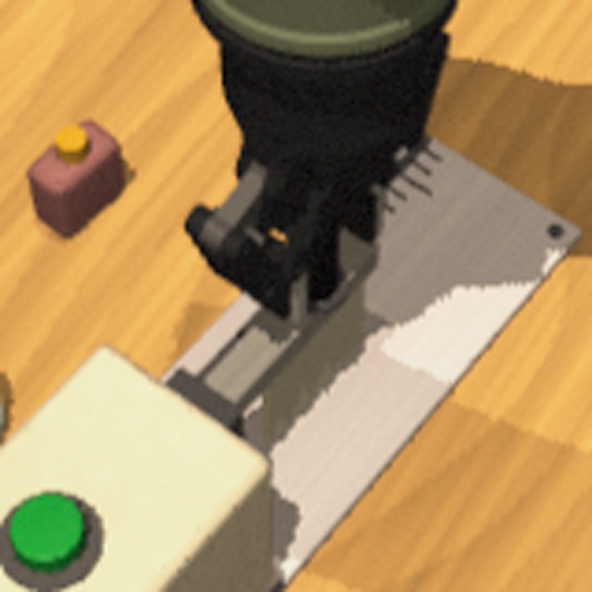

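The fingers straddle the knob. I close on it.

```bash
python3 -m inch '[{"dx":0.5,"dy":0,"dz":1,"rx":0,"ry":0,"rz":0,"hand":0.4},{"dx":0,"dy":0,"dz":0,"rx":0,"ry":0,"rz":0,"hand":1},{"dx":0,"dy":0,"dz":0,"rx":0,"ry":0,"rz":0,"hand":1},{"dx":0,"dy":0,"dz":0,"rx":0,"ry":0,"rz":0,"hand":1},{"dx":0,"dy":0,"dz":0,"rx":0,"ry":0,"rz":0,"hand":1},{"dx":0,"dy":0,"dz":0,"rx":0,"ry":0,"rz":0,"hand":1}]' 40
python3 to.py 0.5437 0.0605 0.120
python3 - <<'E'
from h import *
z=np.load("top0.npz");
b=z["im"][220:320,150:370]
im,P=cloud("top");cv2.imwrite("pics/t9.png",cv2.resize(im[225:315,210:370,::-1],None,fx=5,fy=5,interpolation=2))
o=np.array([.5457,.0806,0]);ex=np.array([-.102,-.995,0]);ey=np.array([.995,-.102,0])
for n in("top","side"):
  if n=="side": im,P=cloud(n)
  for t in("pointer","index"):
    for r in bot.tip_of(n,t)[:3]:
        p=atz(n,*r["centre"],.023)-o; print(n,t,round(r["score"],2),r["centre"],p@ex,p@ey)
E
```

```text
clock: 15.6
position: [0.5434, 0.06, 0.1207]
tool_rot: [3.141, 0.0, 3.039]
force: [-2.5, 0.4, 5.6]
grip_width: 0.0188
t 15.6 pos [0.5434 0.06   0.1207] rot [3.1414e+00 4.0000e-04 3.0387e+00] F [-2.5  0.4  5.6] w 0.0188
need tool mm [-0.2  0.6  0.7]
yaw err rz -0.0007218905684728891 q [-0.24  0.55  0.03  1.91 -0.02  0.69  1.27]
top index 0.55 [261.8, 328.6] 0.12346331138278159 0.050200636964272294
side pointer 0.86 [311.5, 300.1] 0.024583624979973587 0.03616490176348816
side pointer 0.69 [361.1, 240.0] -0.10705012688767611 0.05367352123250816
side index 0.31 [359.6, 240.8] -0.10433421045518868 0.05446433839952565
```

View pics/t9.png

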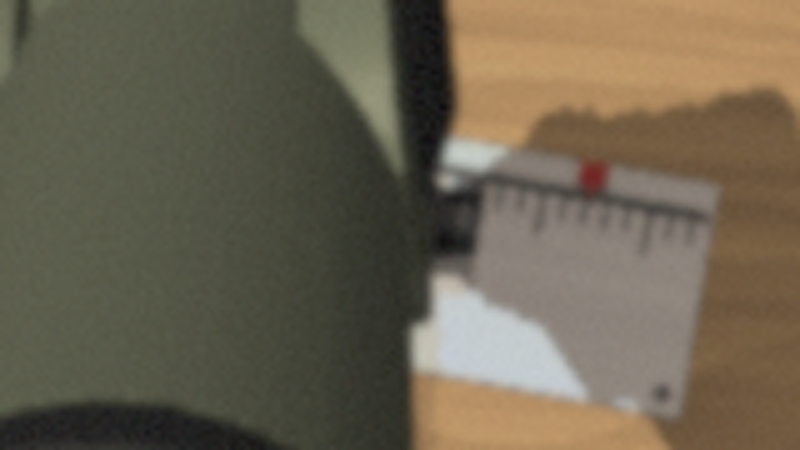

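Run:
```python
from h import *
from scipy.optimize import least_squares
o=np.array([.5457,.0806,0]);ex=np.array([-.102,-.995,0]);ey=np.array([.995,-.102,0])
for n in("side","top"):
    z=np.load(n+"0.npz"); im=z["im"].astype(int);P=z["P"]
    red=im[...,0]-np.maximum(im[...,1],im[...,2])
    r0,c0=(272,324) if n=="side" else (260,328)
    w=np.zeros_like(red); w[r0-8:r0+9,c0-8:c0+9]=np.clip(red[r0-8:r0+9,c0-8:c0+9]-(45 if n=="side" else 60),0,None)
    v,u=np.mgrid[0:480,0:640]; r=(w*v).sum()/w.sum(); c=(w*u).sum()/w.sum()
    print(n,r,c,(w>0).sum(),red[r0-8:r0+9,c0-8:c0+9].max())
    for zz in(.018,.026):
        p=atz(n,r,c,zz)-o; print(zz,p@ex,p@ey)
    S=np.stack([(P-o)@ex,(P-o)@ey,P[...,2]],-1)
    # plate outer end: gray bright pixels z~8
    m=(abs(S[...,2]-.008)<.004)&(S[...,0]>.1)&(S[...,0]<.22)&(S[...,1]>-.035)&(S[...,1]<.055)&((im.max(-1)-im.min(-1))<40)&(im.min(-1)>110)
    q=S[m]; print("plate end",[np.percentile(q[abs(q[:,1]-y)<.006][:,0],99) for y in(-.03,-.015,0,.03,.045)], np.percentile(q[:,1],[.5,99.5]))
    h=(S[...,2]>.12)&(S[...,2]<.138)&(S[...,0]<-.05)&(S[...,0]>-.25)&(abs(S[...,1])<.07);q=S[h]; print("housing",np.percentile(q[:,0],[.5,99.5]),np.percentile(q[:,1],[.5,99.5]))
```

```text
side 270.8066509176813 322.7141559149555 136 193
0.018 0.1191745837754269 0.06011124683390125
0.026 0.11466893158332546 0.05679215043617807
plate end [np.float64(0.17574421125382428), np.float64(0.1772410429012123), np.float64(0.17680114338678193), np.float64(0.13645555065746406), np.float64(0.1721432563126124)] [-0.03484003  0.05429489]
housing [-0.21985879 -0.06344189] [-0.0440888   0.04367362]
top 259.47745358090185 327.9761273209549 20 98
0.018 0.12099069280035518 0.0560890571448955
0.026 0.12114340851992147 0.05472301791513152
plate end [np.float64(0.17959143105433878), np.float64(0.17913928374673596), np.float64(0.1800898064933493), np.float64(0.17951554575069154), np.float64(0.17986953950316045)] [-0.03456721  0.05458462]
housing [-0.21750226 -0.05990453] [-0.04534577  0.04382631]
```

The index estimates run from 0.115 to 0.121. I draw out to about 0.107 first, then compare pointer and index in one picture.

```bash
python3 -m inch '[{"dx":0,"dy":-5,"dz":0,"rx":0,"ry":0,"rz":0,"hand":1},{"dx":0,"dy":-15,"dz":0,"rx":0,"ry":0,"rz":0,"hand":1},{"dx":0,"dy":-18,"dz":0,"rx":0,"ry":0,"rz":0,"hand":1},{"dx":0,"dy":-18,"dz":0,"rx":0,"ry":0,"rz":0,"hand":1},{"dx":0,"dy":-16,"dz":0,"rx":0,"ry":0,"rz":0,"hand":1},{"dx":0,"dy":-10,"dz":0,"rx":0,"ry":0,"rz":0,"hand":1},{"dx":0,"dy":-4,"dz":0,"rx":0,"ry":0,"rz":0,"hand":1},{"dx":0,"dy":0,"dz":0,"rx":0,"ry":0,"rz":0,"hand":1},{"dx":0,"dy":0,"dz":0,"rx":0,"ry":0,"rz":0,"hand":1}]' 40
cat > fin.py <<'E'
import sys
from h import *
k=sys.argv[1]
o=np.array([.5457,.0806,0]);ex=np.array([-.102,-.995,0]);ey=np.array([.995,-.102,0])
s=bot.observe();d=s["position"]-o;print(s["clock"],s["position"],"stn",d@ex,d@ey,"w",s["grip_width"],s["force"])
for n in("side","top"):
  im,P=bot.grab_frame(n)
  for t in("pointer","index","knob"):
    for r in bot.tip_of(n,t)[:3]:
        p=atz(n,*r["centre"],.134 if t=="knob" else .023)-o; print(n,t,round(r["score"],2),r["centre"],p@ex,p@ey)
  c=im[225:325,270:400] if n=="side" else im[230:310,260:370]
  cv2.imwrite(f"pics/{k}{n}.png",cv2.resize(c[:,:,::-1],None,fx=6 if n=="side" else 7,fy=6 if n=="side" else 7,interpolation=2))
E
python3 fin.py f1
```

```text
clock: 16.8
position: [0.5349, -0.0256, 0.1207]
tool_rot: [3.141, 0.001, 3.039]
force: [-0.1, 3.6, 5.9]
grip_width: 0.0187
16.8 [ 0.53492762 -0.02556185  0.12066795] stn 0.10672982212944036 0.00010998728586996042 w 0.018716870591200006 [-0.06937554  3.64895104  5.91830739]
side pointer 0.97 [280.3, 328.4] 0.106292428758718 0.03726759887544436
side index 0.72 [251.4, 350.4] 0.18379805221072804 0.044569036689456984
side index 0.61 [269.3, 325.6] 0.12229598139213772 0.05596527773962436
side index 0.39 [179.1, 414.7] 0.42259078629790847 0.050648267979178006
side knob 0.75 [253.2, 348.5] 0.10707160526119751 0.0006457304970819994
top knob 0.58 [255.5, 200.9] -0.13316167211652882 -0.003182961433288329
```

View pics/f1side.png

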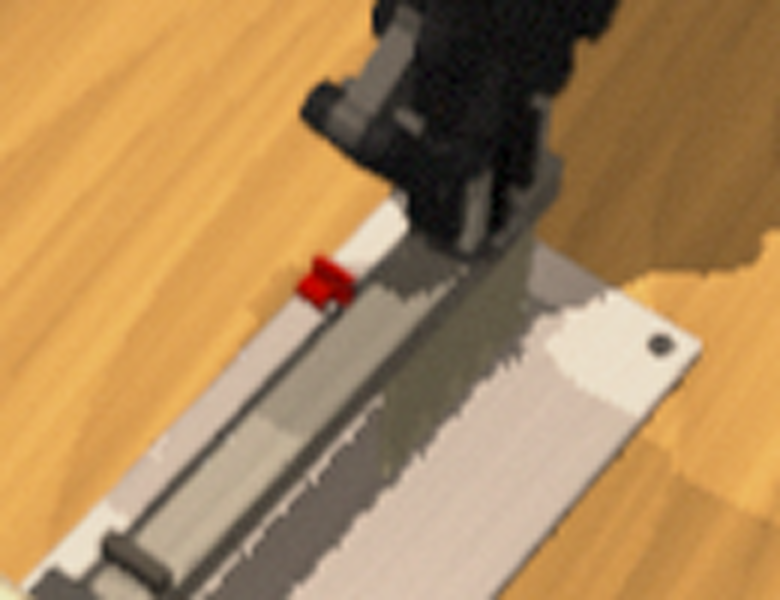

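View pics/f1top.png

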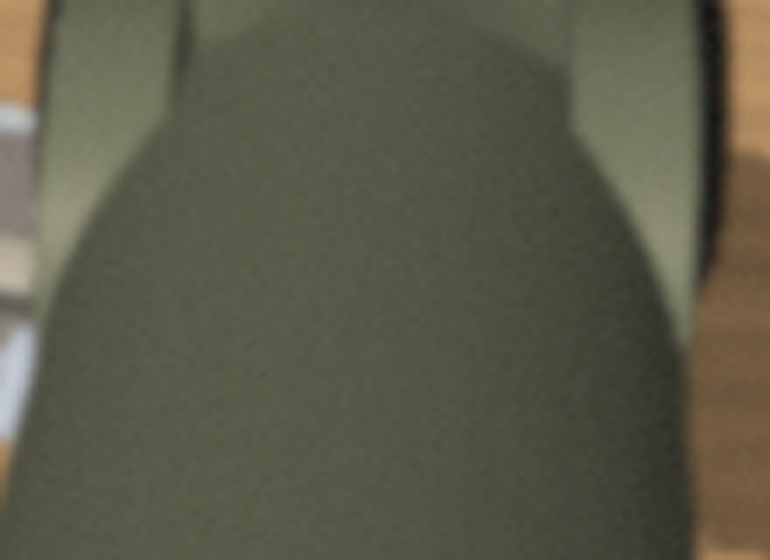

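The top camera is covered by the arm, and the pointer is just hidden or visible at the tube's edge in the side view. I'll overlay projections and zoom in.

Run:
```python
from h import *
o=np.array([.5457,.0806,0]);ex=np.array([-.102,-.995,0]);ey=np.array([.995,-.102,0])
def W(x,y,z): return o+x*ex+y*ey+np.array([0,0,z])
im,_=bot.grab_frame("side")
a=np.load("side0.npz")["im"]
out=[]
for I in (a,im):
    r0,c0=255,305
    c=cv2.resize(np.ascontiguousarray(I[r0:r0+40,c0:c0+40,::-1]),None,fx=10,fy=10,interpolation=cv2.INTER_NEAREST)
    out.append(c)
d=out[1].copy()
def pt(x,y,z,col):
    r,cc=proj("side",W(x,y,z)); cv2.circle(d,(int((cc-305+.5)*10),int((r-255+.5)*10)),3,col,-1)
for X,col in((.114,(255,0,0)),(.118,(0,255,0)),(.122,(255,255,0))):
    for z in(.010,.026): pt(X,.054,z,col)
pt(.1067,.042,.023,(255,0,255)); pt(.1067,.03,.023,(255,0,255))
cv2.imwrite("pics/z.png",np.hstack([out[0],d]))
```

```text
(no output)
```

View pics/z.png

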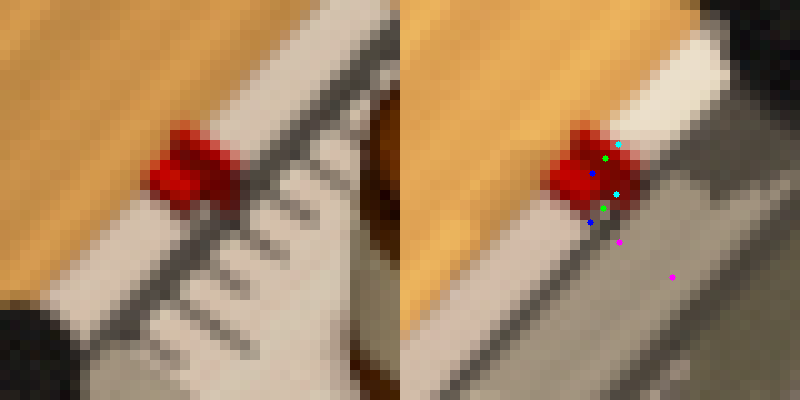

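I rectify both starting pictures into the station plane, where the pointer is at home and the index and scale are all visible.

Run:
```python
from h import *
o=np.array([.5457,.0806,0]);ex=np.array([-.102,-.995,0]);ey=np.array([.995,-.102,0])
xs=np.arange(-.02,.18,.00025*1.0); ys=np.arange(.075,.015,-.00025)
outs=[]
for n in("side","top"):
  im=np.load(n+"0.npz")["im"]
  for z in(.008,.023):
    mx=np.zeros((len(ys),len(xs)),np.float32);my=mx.copy()
    for i,y in enumerate(ys):
        for j in range(0,len(xs)):
            pass
    c,f,Rm,oo=cal(n)
    G=o+xs[None,:,None]*ex+ys[:,None,None]*ey+np.array([0,0,z])
    q=(G-oo)@Rm; u=q[...,:2]/q[...,2:]; u=u*(1+c["k1"]*(u**2).sum(-1,keepdims=True))
    mx=(u[...,0]*f+c["cx"]).astype(np.float32);my=(u[...,1]*f+c["cy"]).astype(np.float32)
    w=cv2.remap(np.ascontiguousarray(im[:,:,::-1]),mx,my,cv2.INTER_LINEAR)
    w=cv2.resize(w,(800,145))
    for k in range(-2,18):
        X=int((k*.01+.02)/.2*800); cv2.line(w,(X,0),(X,6 if k%5 else 16),(255,0,0),1)
    outs.append(w)
cv2.imwrite("pics/rect.png",np.vstack(outs))
```

```text
(no output)
```

View pics/rect.png

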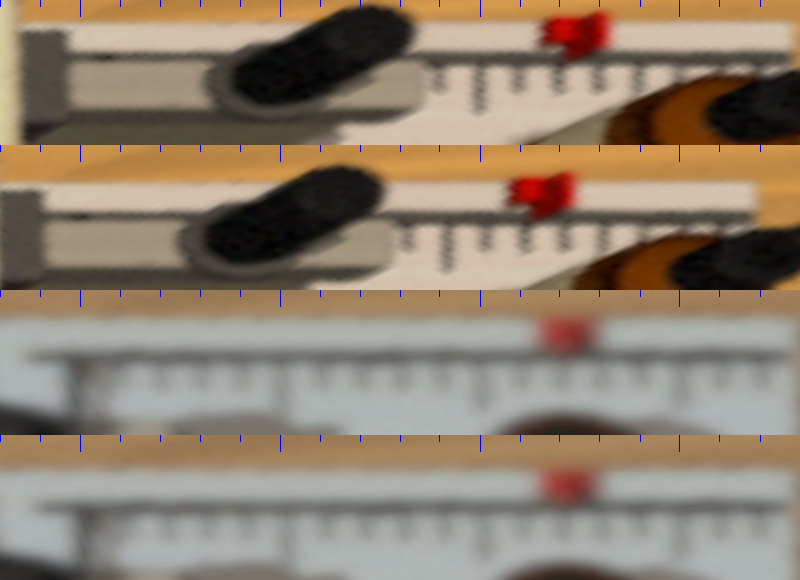

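The scale's long ticks fall on my 0/50/100/150 mm grid in both views, to within 1 mm. The blade lies at about 121 mm in both. The knob is at 106.7 mm, so I go 14.3 mm further.

```bash
python3 -m inch '[{"dx":0,"dy":-4,"dz":0,"rx":0,"ry":0,"rz":0,"hand":1},{"dx":0,"dy":-6,"dz":0,"rx":0,"ry":0,"rz":0,"hand":1},{"dx":0,"dy":-4.3,"dz":0,"rx":0,"ry":0,"rz":0,"hand":1},{"dx":0,"dy":0,"dz":0,"rx":0,"ry":0,"rz":0,"hand":1},{"dx":0,"dy":0,"dz":0,"rx":0,"ry":0,"rz":0,"hand":1}]' 40
python3 fin.py f2
```

```text
clock: 17.75
position: [0.5335, -0.0396, 0.1207]
tool_rot: [3.141, 0.001, 3.039]
force: [0.8, 3.5, 6.1]
grip_width: 0.0187
17.75 [ 0.53350085 -0.03962747  0.12066953] stn 0.12087064916054814 0.00012504672402609263 w 0.018704692454790773 [0.8179704  3.52448376 6.07717486]
side pointer 0.87 [274.6, 336.2] 0.12498543693079373 0.03374247481523982
side pointer 0.16 [342.4, 302.5] -0.01852823228345019 -0.00427223447109345
side index 0.53 [269.3, 325.5] 0.12218205459843848 0.05610832924681235
side knob 0.57 [248.8, 353.4] 0.11925141448635923 -0.0003204571709323508
```

View pics/f2side.png

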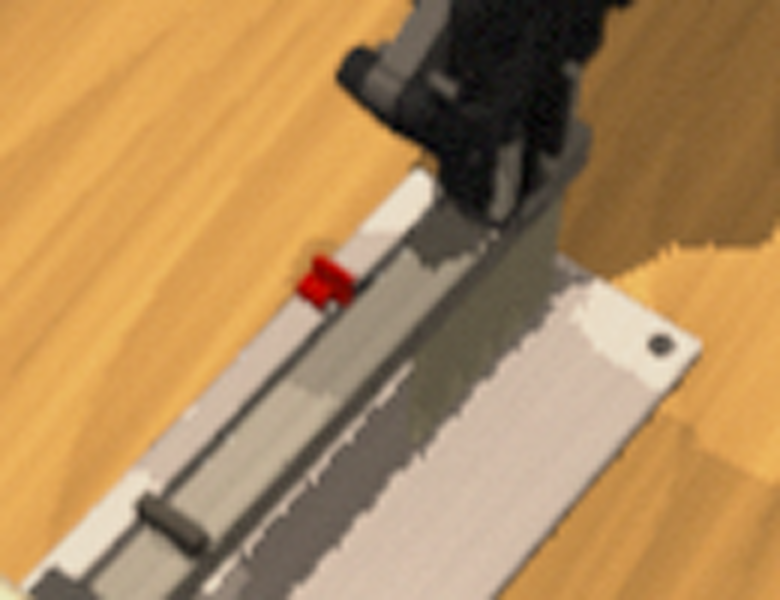

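Run:
```python
from h import *
o=np.array([.5457,.0806,0]);ex=np.array([-.102,-.995,0]);ey=np.array([.995,-.102,0])
im,P=cloud("side")
S=np.stack([(P-o)@ex,(P-o)@ey,P[...,2]],-1)
m=(abs(S[...,1]+.002)<.004)&(S[...,2]>.03)&(S[...,2]<.08)&(S[...,0]>.04)&(S[...,0]<.2)
q=S[m]; print("panel x extent",np.percentile(q[:,0],[1,99]),"->knob",np.percentile(q[:,0],[1,99]).mean(),len(q))
m=(abs(S[...,1])<.012)&(S[...,2]>.1)&(S[...,2]<.114)&(S[...,0]>.05)&(S[...,0]<.2); print("tube end",np.percentile(S[m][:,0],99.5))
P0=np.load("side0.npz")["P"];S0=np.stack([(P0-o)@ex,(P0-o)@ey,P0[...,2]],-1)
m=(abs(S0[...,1])<.012)&(S0[...,2]>.1)&(S0[...,2]<.114)&(S0[...,0]>-.03)&(S0[...,0]<.1); print("tube end at home",np.percentile(S0[m][:,0],99.5))
for x in bot.trace("side","bottle_mid")[:2]:
    q=P[x["region"]]; b=q[(q[:,2]>.015)&(q[:,2]<.065)]; print(x["score"],x["box"],circ(b[:,:2],.02))
s=bot.observe();print(s["clock"],s["position"],s["force"],abs(s["qd"]).max())
```

```text
panel x extent [0.0867583  0.15524024] ->knob 0.12099927239585753 307
tube end 0.15547790169090253
tube end at home 0.03316694877118427
0.58 [400.0, 157.6, 424.1, 209.0] [ 0.53779833 -0.29734948]
18.25 [ 0.53352897 -0.03946186  0.1206699 ] [0.82753036 4.12473596 6.26901095] 0.001806323905102631
```

```bash
python3 -c "
from workcell import bot
print(bot.job_done()); print(bot.observe()['position'])"
```

```text
the job is handed in; nothing more can be done
None
the job is handed in; nothing more can be done
```

I put the bottle on the coaster, popped the arm out with the lock button, and drew it to the red index. I handed the job in at about 18 s, still holding the knob; no verdict was reported.

- **Bottle:** It stands upright and let go, with its axis at (0.538, -0.297). The coaster's centre is at about (0.5365, -0.298). A second look just before hand-in showed it unmoved.
- **Lock button:** I pressed it about 6.5 mm (4.2 N) and the arm popped out to about 20 mm.
- **Arm on the index:** By the tool position the knob stands 120.9 mm out. The panel's edges in the depth picture give 121.0 mm. Both starting pictures, checked against the scale's ticks, put the index at about 121 mm.
- **Hold:** The grip was set to 40 N, the arm was still, and the tool felt about 4 N of spring pull.
- **Other things:** The red index and the flask stayed where they were in the pictures I viewed. I did not measure the flask, spare bottle and jar again at the end.

**Checks that failed or disagreed:**
- In the final pose the pointer tip was hidden behind the tube, and the top camera was blocked by the robot's arm. The alignment therefore rests on the knob and panel position, not on seeing the pointer at the index.
- The network's readings scattered more: knob 119 mm, index 122 mm, pointer 125 mm. The pointer reading was a guess at something hidden, and its y was off.
- The tube's end gave about 122 mm of travel, 1 mm more than the other measures.

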